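Sort stoppers, caps and a tube into their sample trays

ROBOT

A 7-joint arm with a two-finger parallel gripper is mounted at the origin on a cart in front of the work surface, level with it; the furniture and walls round the work are solid. World frame = base frame: x ahead of the robot, y to its left, z up, the work surface at z = 0. Lengths are in m, angles in rad, forces in N, time in s.
With the tool pointing down it reaches from about 0.4 to 0.85 m from the base axis. Payload 4.5 kg.
Tool frame: the origin (TCP) lies midway between the tips of the shut fingers; the grasp point (between the pads) lies 19 mm behind it; z points along the fingers, y is the line along which they close (so a half turn about z gives the same grasp; the last joint's range is limited). The gripper opens to 88 mm and grips with 3 to 60 N. Pads are 18 mm wide; open, the fingers measure 123 mm over their backs; the gripper's body (75 mm by 187 mm) begins 45 mm behind the grasp point.
Start: joints at [1.138, 0.689, -0.195, 1.565, 0.157, 0.902, -0.215], TCP at [0.281, -0.558, 0.239] pointing down, gripper open.
Joint ranges: [-3.01, 3.01], [-0.46, 2.08], [-1.47, 1.51], [0.13, 2.56], [-1, 4.14], [0.04, 2.09], [-2.66, 2.66]. Speed limits (rad/s): [2.57, 2.57, 3.14, 3.14, 3.14, 3.14, 3.14].

INTERFACE

Orientations are given as a unit quaternion [x, y, z, w].
In Python, from plant import get_state, viewer, workorder gives the robot as it stands. The module is installed in compiled form; this text tells all that it offers.
- The arm moves only by the tool step_arm, never from a script. Its argument "motion" is a list of rows, each an object of numbers: "wx", "wy", "wz": the turn, a rotation vector about the tool's x, y, z each as a share of 180 degrees, from -1 to 1; "dx", "dy", "dz": the shift along the tool's x, y, z each as a share of 8 cm, from -1 to 1; "claw": the finger opening in mm, from 0 to 88.1. A call has 1 to 8 rows; each row is the pose to reach, as a shift and turn from the pose commanded when the call began, along the tool's axes at that moment, turning the shorter way round; what a row does not reach only later rows make up. A row lasts 1/10 s, in which the tool goes at most 50 mm and 8.59 degrees, less where a joint would pass 70% of its speed; a pose out of reach is approached as far as the arm can. A call with a number of a shift or a turn outside -1 to 1 is refused whole. A call with a gripper value outside its range is refused whole. The fingers move at their own pace and stop on an object; "force" is the grip in N (left out, the last holds). Time passes only in rows, so rows that repeat a pose let the fingers close. It gives the time, the measured TCP pose, the force, the opening and the grip force at its end, in the units of the state.
- get_state(): the state, without advancing time (a new reading comes with each control period).
- viewer.snapshot(name): name is "scene" or "top"; returns (picture, depth): 384x512x3 uint8, red, green, blue; 384x512 float32, m along the optical axis (not along the pixel's ray), 0 where there is no reading.
- viewer.calibration(name): a dict with "vfov" (degrees; the focal length in pixels is half the picture's height over the tangent of half this angle, whatever the lens; pixels are square), "cx", "cy" (the principal point, pixels), "extrinsics" (4x4, takes a point from camera to world coordinates). Camera axes: x right, y down, z forward; pixel columns grow to the right and rows downward; lengths in m; the calibration is good to about 2 mm. A picture is of the moment at which its call begins. calibration takes no time and is no camera call.
- workorder.finish_job(): hands the job in; it is judged then, once.
The state is a dict: "clock": time; "q": joint angles; "qd": joint speeds; "joint_torque": joint torques, N m; "tool_pos": TCP position; "eef_rot": TCP orientation; "contact_force": force on the tool from outside, world axes, zero at the start; "moment": the same for the moment, N m; "opening": opening from 0.0 (shut) to 1.0 (fully open); "finger_force": force on a finger pad.
Only numpy, scipy, OpenCV 4.12 (cv2) and the standard library are available. Lean on these libraries where they do the work, as an engineer would, in place of code of your own. Each camera call takes 0.05 s, during which the arm holds its last target. There are 200 camera calls.

TASK

Sort the five small parts standing loose in front of the three grey trays: each tray carries on its rear ledge a fixed sample of the kind that belongs in it, so put both rubber stoppers (of whatever colour), both screw caps and the tube into the box part of the tray with their like. Each must stand upright on the tray's floor, the way up it stands now, not on top of or leaning on anything; do not shift or knock over the bottle and the tape roll at the side.

Things in the scene. Friction and masses are not known exactly. Their poses are not given: they have to be found in the camera images.
- stopper_a: Black tapered rubber stopper, 32 mm across its wide top, about 24 mm across its foot, 24 mm high, standing on its narrow end. Origin: centre of its underside; z up. Stands loose on the worktop.
- stopper_b: Smaller, brick-coloured tapered rubber stopper, 25 mm across its wide top, about 20 mm across its foot, 24 mm high, standing on its narrow end. Origin: centre of its underside; z up. Stands loose on the worktop.
- cap_a: White plastic screw cap, 45 mm across, 16 mm high, lying flat, hollow side up (grip it across the outside). Origin: centre of its underside; z up. Stands loose on the worktop, 12 g. The two caps are alike.
- cap_b: White plastic screw cap, 45 mm across, 16 mm high, lying flat, hollow side up (grip it across the outside). Origin: centre of its underside; z up. Stands loose on the worktop, 12 g. The two caps are alike.
- tube: Clear sample tube standing upright, about 26 mm across, 74 mm high, with a 30 mm wide, 15 mm high orange screw cap (fixed on). Origin: centre of its underside; z up. Stands loose on the worktop, 30 g.
- tray_stoppers: Fixed grey tray; fixed sample on its ledge: a black rubber stopper (29 mm wide, 24 mm high). Open box 130 (x) x 131 (y) mm, 22 high, walls and floor 3 mm (inside 124 x 125). Origin: centre of the box's underside; z up, x roughly away from the robot. Rear ledge (6 mm high, 10 mm rim) from x = +65 to +117 mm, sample at x = +90, y = 0. The trays differ only in the sample; any order, turned up to 0.12 rad.
- tray_caps: Fixed grey tray; fixed sample on its ledge: a white screw cap (45 mm wide, 16 mm high). Open box 130 (x) x 131 (y) mm, 22 high, walls and floor 3 mm (inside 124 x 125). Origin: centre of the box's underside; z up, x roughly away from the robot. Rear ledge (6 mm high, 10 mm rim) from x = +65 to +117 mm, sample at x = +90, y = 0. The trays differ only in the sample; any order, turned up to 0.12 rad.
- tray_tubes: Fixed grey tray; fixed sample on its ledge: a capped tube (30 mm wide, 74 mm high). Open box 130 (x) x 131 (y) mm, 22 high, walls and floor 3 mm (inside 124 x 125). Origin: centre of the box's underside; z up, x roughly away from the robot. Rear ledge (6 mm high, 10 mm rim) from x = +65 to +117 mm, sample at x = +90, y = 0. The trays differ only in the sample; any order, turned up to 0.12 rad.
- wash_bottle: Milky translucent plastic bottle without a cap, 67 mm across, 187 mm high, standing loose right of the trays. Bystander: leave alone. Origin: centre of its underside.
- tape: Roll of masking tape, 92 mm across, 24 mm high, lying loose right of the small parts. Bystander: leave alone. Origin: centre of its underside.
Things that resemble listed ones, but are neither listed nor needed, are in the scene too. What is shaped like the tube but yellow is not meant.

How it is judged:
By the outcome, as a careful person would: the job done as asked, in the order asked, and still so for the second after the job is handed in, with the robot touching nothing.
It also fails if it takes over 109 s, if anything falls off the work surface, if the arm or the gripper's body presses on something with over 40 N, if the wrist force passes 120 N, or if a joint passes its speed limit or range.

## Working session

There is one attempt and no reset: what is moved stays moved. The work goes in short steps, Python scripts to look and compute and a tool call to move; the robot and the scene stay as the last step left them, time stands still between calls to the robot, and variables do not carry over. Pictures are saved under pics/ and viewed, at most 14 in all, crops included, and the job is handed in when it is done.

Besides the shell and the picture viewer there is one more tool, called after ">>>" as name(argument=value, ...), one argument or row to a line, values as JSON. step_arm: Moves the arm, as the interface text tells. Shift numbers are shares of 8 cm and turn numbers shares of 180 degrees, none past 1 either way. Its arguments: {"type":"object","properties":{"motion":{"type":"array","items":{"type":"object","properties":{"wx":{"type":"number","minimum":-1,"maximum":1},"wy":{"type":"number","minimum":-1,"maximum":1},"wz":{"type":"number","minimum":-1,"maximum":1},"dx":{"type":"number","minimum":-1,"maximum":1},"dy":{"type":"number","minimum":-1,"maximum":1},"dz":{"type":"number","minimum":-1,"maximum":1},"claw":{"type":"number"}}}},"force":{"type":"number"}},"required":["motion"]}

```bash
mkdir -p pics
cat > h.py <<'E'
import numpy as np, cv2
from plant import get_state, viewer, workorder
def snap(n,f):
    p,d=viewer.snapshot(n); cv2.imwrite('pics/'+f+'.png',p[:,:,::-1]); np.savez('pics/'+f+'.npz',p=p,d=d); return p,d
def world(n,d):
    c=viewer.calibration(n); h,w=d.shape; f=h/2/np.tan(np.radians(c['vfov'])/2)
    u,v=np.meshgrid(np.arange(w),np.arange(h))
    P=np.stack([(u-c['cx'])/f*d,(v-c['cy'])/f*d,d,np.ones_like(d)],-1)
    return (P@np.array(c['extrinsics']).T)[...,:3]
E
python3 - <<'E'
from h import *
for n in('scene','top'):
    snap(n,n+'0'); c=viewer.calibration(n); print(n,c['vfov'],np.round(c['extrinsics'],3).tolist())
print(get_state())
E
```

```text
scene 49.34332397471543 [[-0.608, -0.503, 0.614, -0.172], [-0.794, 0.396, -0.462, 0.274], [-0.011, -0.768, -0.64, 0.727], [0.0, 0.0, 0.0, 1.0]]
top 44.52818870514814 [[-0.019, -0.991, 0.134, 0.34], [-1.0, 0.02, 0.005, -0.245], [-0.008, -0.134, -0.991, 1.292], [0.0, 0.0, 0.0, 1.0]]
{'clock': 0.1, 'q': array([ 1.13775074,  0.68987439, -0.19452016,  1.56621436,  0.15732515,
        0.9025123 , -0.21509984]), 'qd': array([ 0.00031331, -0.00013285,  0.00010096, -0.00285334,  0.00066272,
       -0.00034309,  0.00087694]), 'joint_torque': array([-3.27107024e-03, -5.28498781e+01, -1.27163440e+00, -1.53836149e+01,
       -5.26272040e-02,  1.99551701e-03,  8.30018030e-05]), 'tool_pos': array([ 0.28099969, -0.5576466 ,  0.23801314]), 'eef_rot': array([ 9.72869764e-01,  2.31352049e-01, -2.54618618e-04, -7.66408363e-04]), 'contact_force': array([-0.20530784, -0.71100134, -0.07040187]), 'moment': array([-0.0328162 , -0.07024756, -0.00799737]), 'finger_force': 0.0, 'opening': 0.9994873705193837}
```

View pics/top0.png

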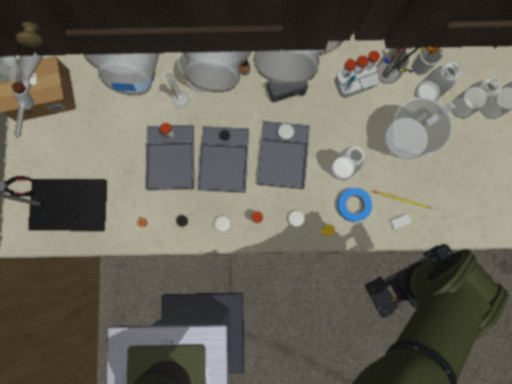

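View pics/scene0.png

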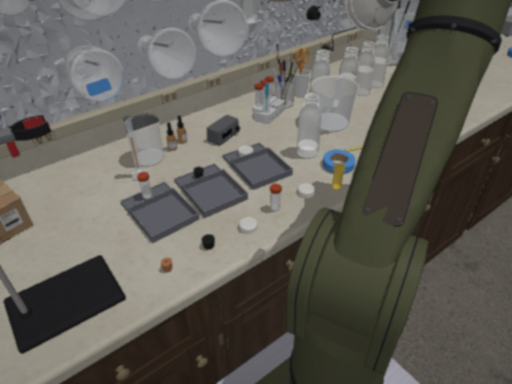

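The top view shows the brick stopper at (142,222), black stopper (182,220), caps (222,223) and (296,218), tube (257,217), and the yellow decoy (328,230). The trays, left to right, are tubes (170,158), stoppers (223,159) and caps (283,155).

Run:
```python
from h import *
z=np.load('pics/top0.npz'); W=world('top',z['d'].astype(float)); p=z['p']
bg=W[235:243,150:280,2]; print('table z',np.median(bg))
def reg(u,v,r,lo):
    w=W[v-r:v+r+1,u-r:u+r+1].reshape(-1,3); w=w[w[:,2]>lo]; 
    return len(w),np.round((np.percentile(w,3,0)+np.percentile(w,97,0))[:2]/2,4),np.round(np.ptp(w,0)[:2],3),np.round(np.percentile(w[:,2],90),4)
for n,u,v,lo in [('sb',142,222,.012),('sa',182,220,.012),('cap1',222,223,.008),('tube',257,217,.062),('cap2',296,218,.008),('yel',328,230,.05),('bottle',345,165,.1),('tape',354,204,.012),
 ('sT',166,129,.06),('sS',225,135,.02),('sC',286,131,.014)]:
    print(n,*reg(u,v,22 if n in('tape','bottle') else 13,lo))
for n,u,v in [('tubes',170,165),('stop',223,167),('caps',282,163)]:
    m=np.zeros(p.shape[:2],np.uint8)
    w=W[v-22:v+32,u-30:u+30].reshape(-1,3)
    k=(w[:,2]>.013)&(w[:,2]<.03); r=cv2.minAreaRect((w[k,:2]*1000).astype(np.float32)); print(n,r, len(w[k]))
```

```text
table z -4.0599875990032785e-05
sb 74 [ 0.3977 -0.0556] [0.102 0.322] 0.027
sa 116 [ 0.3923 -0.1368] [0.107 0.217] 0.0281
cap1 221 [ 0.4217 -0.1513] [0.103 0.123] 0.0201
tube 105 [ 0.3934 -0.2468] [0.107 0.026] 0.0773
cap2 221 [ 0.4322 -0.3528] [0.116 0.129] 0.0199
yel 111 [ 0.3812 -0.3708] [0.07  0.202] 0.0765
bottle 540 [ 0.5646 -0.4821] [0.259 0.272] 0.1853
tape 700 [ 0.4663 -0.512 ] [0.172 0.314] 0.0277
sT 114 [ 0.6748 -0.0087] [0.35  0.251] 0.0827
sS 116 [ 0.6576 -0.1677] [0.341 0.118] 0.0333
sC 252 [ 0.6691 -0.33  ] [0.357 0.124] 0.0253
tubes ((583.782470703125, -17.117477416992188), (149.73883056640625, 130.4774627685547), 89.35904693603516) 301
stop ((577.568603515625, -146.31370544433594), (149.15635681152344, 130.82693481445312), 86.04984283447266) 249
caps ((586.2688598632812, -320.82818603515625), (130.91796875, 131.28407287597656), 83.27191162109375) 223
```

Run:
```python
import cv2
i=cv2.imread('pics/top0.png')[110:245,125:375]; cv2.imwrite('pics/c.png',cv2.resize(i,(800,432),interpolation=cv2.INTER_CUBIC))
```

```text
(no output)
```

View pics/c.png

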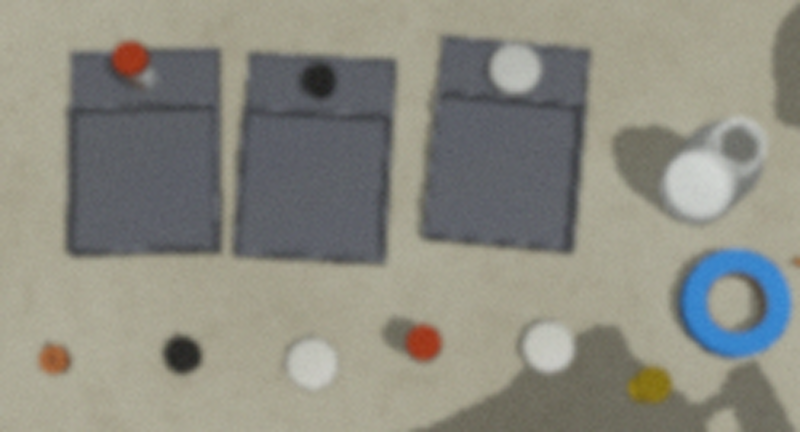

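The crop confirms the layout. Missing depth readings spoiled the sums, so I'll filter them out and cross-check against pixel rays.

```bash
cat >> h.py <<'E'
def ray(n,u,v,z):
    c=viewer.calibration(n); f=192/np.tan(np.radians(c['vfov'])/2); E=np.array(c['extrinsics'])
    r=E[:3,:3]@np.array([(u-c['cx'])/f,(v-c['cy'])/f,1]); o=E[:3,3]; return (o+r*(z-o[2])/r[2])[:2]
E
python3 - <<'E'
from h import *
z=np.load('pics/top0.npz'); W=world('top',z['d'].astype(float)); ok=z['d']>0
for n,x,y,lo,h in [('sb',55,359,.016,.024),('sa',182,354,.016,.024),('cap1',312,363,.009,.016),('tube',424,342,.065,.074),('cap2',549,347,.009,.016),('yel',650,385,.05,.074),('tape',735,303,.014,.024),('bottle',738,145,.16,.187),
 ('sT',131,59,.066,.08),('sS',319,80,.022,.03),('sC',515,69,.014,.022)]:
    cu,cv=(x+.5)/3.2-.5+125,(y+.5)/3.2-.5+110
    u,v=int(round(cu)),int(round(cv)); r=20 if n in('tape','bottle') else 10
    s=np.s_[v-r:v+r+1,u-r:u+r+1]; w=W[s][ok[s]]; w=w[(w[:,2]>lo)&(w[:,2]<h+.02)]
    print(n,np.round(ray('top',cu,cv,h),4),len(w),np.round((np.percentile(w,3,0)+np.percentile(w,97,0))[:2]/2,4),np.round(np.ptp(w,0)[:2],3))
for n,C in [('tubes',[(68,255),(220,252),(220,106),(70,108)]),('stop',[(234,258),(385,263),(391,117),(244,111)]),('caps',[(421,239),(572,251),(583,105),(437,93)])]:
    P=np.array([ray('top',(x+.5)/3.2-.5+125,(y+.5)/3.2-.5+110,.022) for x,y in C]); print(n,P.round(3).tolist(),P.mean(0).round(4))
from scipy.spatial.transform import Rotation as R
print(R.from_quat(get_state()['eef_rot']).as_matrix().round(3))
E
```

```text
sb [0.4305 0.064 ] 67 [0.4302 0.0665] [0.022 0.022]
sa [ 0.4327 -0.0436] 108 [ 0.431  -0.0422] [0.03  0.031]
cap1 [ 0.4235 -0.153 ] 212 [ 0.4232 -0.1524] [0.041 0.044]
tube [ 0.435  -0.2485] 100 [ 0.4338 -0.2469] [0.026 0.026]
cap2 [ 0.4332 -0.3549] 214 [ 0.4334 -0.3539] [0.044 0.041]
yel [ 0.3966 -0.4305] 107 [ 0.3966 -0.4317] [0.026 0.028]
tape [ 0.4669 -0.5129] 685 [ 0.4667 -0.5129] [0.091 0.091]
bottle [ 0.5694 -0.4864] 196 [ 0.5691 -0.4853] [0.042 0.042]
sT [ 0.6748 -0.0097] 108 [ 0.6752 -0.008 ] [0.029 0.028]
sS [ 0.6666 -0.1625] 97 [ 0.6589 -0.1608] [0.043 0.055]
sC [ 0.6749 -0.3324] 235 [ 0.6704 -0.3317] [0.052 0.055]
tubes [[0.52, 0.055], [0.52, -0.076], [0.647, -0.076], [0.648, 0.054]] [ 0.5837 -0.0107]
stop [[0.514, -0.088], [0.507, -0.217], [0.635, -0.224], [0.642, -0.097]] [ 0.5746 -0.1563]
caps [[0.527, -0.248], [0.514, -0.377], [0.642, -0.39], [0.655, -0.264]] [ 0.5846 -0.3197]
[[ 0.893  0.45  -0.001]
 [ 0.45  -0.893  0.001]
 [-0.    -0.002 -1.   ]]
```

>>> step_arm(
  motion=[
    {"dx":0.9,"dy":-0.39,"wz":-0.352,"claw":60},
    {"dx":0.9,"dy":-0.39,"wz":-0.352,"claw":60},
    {"dx":0.9,"dy":-0.39,"wz":-0.352,"claw":60},
    {"dx":0.9,"dy":-0.39,"wz":-0.352,"claw":60},
    {"dx":0.9,"dy":-0.39,"wz":-0.352,"claw":60},
    {"dx":0.9,"dy":-0.39,"wz":-0.352,"claw":60},
    {"dx":0.9,"dy":-0.39,"wz":-0.352,"claw":60},
    {"dx":0.9,"dy":-0.39,"wz":-0.352,"claw":60},
  ],
  force=15,
)

```text
$.motion[0]: bad value
```

>>> step_arm(
  motion=[
    {"dx":0.9,"dy":-0.39,"dz":0,"wx":0,"wy":0,"wz":-0.352,"claw":60},
    {"dx":0.9,"dy":-0.39,"dz":0,"wx":0,"wy":0,"wz":-0.352,"claw":60},
    {"dx":0.9,"dy":-0.39,"dz":0,"wx":0,"wy":0,"wz":-0.352,"claw":60},
    {"dx":0.9,"dy":-0.39,"dz":0,"wx":0,"wy":0,"wz":-0.352,"claw":60},
    {"dx":0.9,"dy":-0.39,"dz":0,"wx":0,"wy":0,"wz":-0.352,"claw":60},
    {"dx":0.9,"dy":-0.39,"dz":0,"wx":0,"wy":0,"wz":-0.352,"claw":60},
    {"dx":0.9,"dy":-0.39,"dz":0,"wx":0,"wy":0,"wz":-0.352,"claw":60},
    {"dx":0.9,"dy":-0.39,"dz":0,"wx":0,"wy":0,"wz":-0.352,"claw":60},
  ],
  force=15,
)

```text
clock: 0.9
tool_pos: [0.3311, -0.4977, 0.2382]
eef_rot: [0.705, 0.709, 0.0, -0.001]
contact_force: [-0.3, -0.4, 0.4]
opening: 0.682
finger_force: 0.0
```

>>> step_arm(
  motion=[
    {"dx":0.95,"dy":0.21,"dz":0.2,"wx":0,"wy":0,"wz":0,"claw":60},
    {"dx":0.95,"dy":0.21,"dz":0.2,"wx":0,"wy":0,"wz":0,"claw":60},
  ],
)

```text
clock: 1.1
tool_pos: [0.3483, -0.4191, 0.2219]
eef_rot: [0.706, 0.708, 0.001, -0.001]
contact_force: [-0.2, 1.3, 1.3]
opening: 0.676
finger_force: 0.0
```

>>> step_arm(
  motion=[
    {"dx":0.95,"dy":0.21,"dz":0.2,"wx":0,"wy":0,"wz":0,"claw":60},
    {"dx":0.95,"dy":0.21,"dz":0.2,"wx":0,"wy":0,"wz":0,"claw":60},
  ],
)

```text
clock: 1.3
tool_pos: [0.365, -0.3421, 0.2061]
eef_rot: [0.706, 0.709, 0.001, -0.001]
contact_force: [0.6, -0.8, -0.3]
opening: 0.681
finger_force: 0.0
```

>>> step_arm(
  motion=[
    {"dx":0.95,"dy":0.21,"dz":0.2,"wx":0,"wy":0,"wz":0,"claw":60},
    {"dx":0.95,"dy":0.21,"dz":0.2,"wx":0,"wy":0,"wz":0,"claw":60},
  ],
)

```text
clock: 1.5
tool_pos: [0.3817, -0.2663, 0.1902]
eef_rot: [0.705, 0.709, 0.001, -0.001]
contact_force: [-0.6, 0.6, -0.1]
opening: 0.683
finger_force: 0.0
```

>>> step_arm(
  motion=[
    {"dx":0.95,"dy":0.21,"dz":0.2,"wx":0,"wy":0,"wz":0,"claw":60},
    {"dx":0.95,"dy":0.21,"dz":0.2,"wx":0,"wy":0,"wz":0,"claw":60},
  ],
)

```text
clock: 1.7
tool_pos: [0.3985, -0.1904, 0.1743]
eef_rot: [0.705, 0.709, 0.001, -0.001]
contact_force: [-0.1, -0.3, 0.2]
opening: 0.68
finger_force: 0.0
```

>>> step_arm(
  motion=[
    {"dx":0.95,"dy":0.21,"dz":0.2,"wx":0,"wy":0,"wz":0,"claw":60},
    {"dx":0.95,"dy":0.21,"dz":0.2,"wx":0,"wy":0,"wz":0,"claw":60},
  ],
)

```text
clock: 1.9
tool_pos: [0.4154, -0.1144, 0.1582]
eef_rot: [0.705, 0.709, 0.001, -0.0]
contact_force: [0.3, -0.2, 0.4]
opening: 0.683
finger_force: 0.0
```

>>> step_arm(
  motion=[
    {"dx":0.95,"dy":0.21,"dz":0.2,"wx":0,"wy":0,"wz":0,"claw":60},
    {"dx":0.95,"dy":0.21,"dz":0.2,"wx":0,"wy":0,"wz":0,"claw":60},
    {"dx":0.95,"dy":0.21,"dz":0.2,"wx":0,"wy":0,"wz":0,"claw":60},
  ],
)

```text
clock: 2.2
tool_pos: [0.4327, -0.0365, 0.1422]
eef_rot: [0.703, 0.711, 0.001, -0.001]
contact_force: [0.3, -0.2, -0.2]
opening: 0.681
finger_force: 0.0
```

>>> step_arm(
  motion=[
    {"dx":-0.08,"dy":-0.01,"dz":0.9,"wx":0,"wy":0,"wz":0,"claw":56},
    {"dx":-0.08,"dy":-0.01,"dz":0.9,"wx":0,"wy":0,"wz":0,"claw":56},
    {"dx":-0.08,"dy":-0.01,"dz":0.9,"wx":0,"wy":0,"wz":0,"claw":56},
  ],
)

```text
clock: 2.5
tool_pos: [0.429, -0.0491, 0.0687]
eef_rot: [0.707, 0.708, -0.003, -0.001]
contact_force: [-0.4, -0.2, 0.1]
opening: 0.634
finger_force: 0.0
```

Run:
```python
from h import *
p,_=snap('scene','s1'); cv2.imwrite('pics/s1c.png',cv2.resize(p[150:330,100:340,::-1],(800,600),interpolation=cv2.INTER_CUBIC))
```

```text
(no output)
```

View pics/s1c.png

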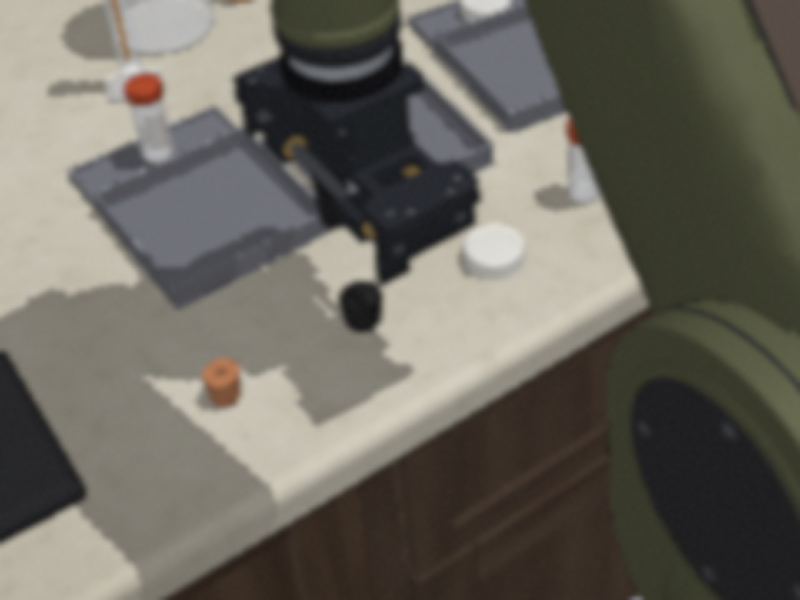

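The gripper hangs above the black stopper (crop 360,305). I'll read the settled pose next.

```bash
python3 -c "
from h import *
s=get_state();print(s['tool_pos'],s['eef_rot'],s['qd'].round(3))
p,d=viewer.snapshot('top');s=get_state();print(s['tool_pos'],s['eef_rot'])"
```

```text
[ 0.42964897 -0.0489582   0.06998015] [ 7.06705495e-01  7.07505653e-01 -1.61560043e-03 -6.95807384e-04] [ 0.019 -0.049 -0.032 -0.01  -0.007  0.016  0.002]
[ 0.43039575 -0.0487391   0.07088568] [ 7.06752807e-01  7.07460311e-01 -6.03807032e-04 -1.15980813e-04]
```

>>> step_arm(
  motion=[
    {"dx":0.07,"dy":0.01,"dz":0.4,"wx":0,"wy":0,"wz":0,"claw":56},
    {"dx":0.07,"dy":0.01,"dz":0.7,"wx":0,"wy":0,"wz":0,"claw":56},
    {"dx":0.07,"dy":0.01,"dz":0.84,"wx":0,"wy":0,"wz":0,"claw":56},
    {"dx":0.07,"dy":0.01,"dz":0.84,"wx":0,"wy":0,"wz":0,"claw":56},
    {"dx":0.07,"dy":0.01,"dz":0.84,"wx":0,"wy":0,"wz":0,"claw":56},
  ],
)

```text
clock: 3.1
tool_pos: [0.4276, -0.0472, 0.0117]
eef_rot: [0.706, 0.708, -0.009, -0.002]
contact_force: [0.9, -0.1, 0.9]
opening: 0.636
finger_force: 0.0
```

>>> step_arm(
  motion=[
    {"dx":0,"dy":0,"dz":0,"wx":0,"wy":0,"wz":0,"claw":15},
    {"dx":0,"dy":0,"dz":0,"wx":0,"wy":0,"wz":0,"claw":15},
    {"dx":0,"dy":0,"dz":0,"wx":0,"wy":0,"wz":0,"claw":15},
    {"dx":0,"dy":0,"dz":0,"wx":0,"wy":0,"wz":0,"claw":15},
    {"dx":0,"dy":0,"dz":0,"wx":0,"wy":0,"wz":0,"claw":15},
    {"dx":0,"dy":0,"dz":0,"wx":0,"wy":0,"wz":0,"claw":15},
  ],
  force=12,
)

```text
clock: 3.7
tool_pos: [0.4255, -0.0467, 0.0112]
eef_rot: [0.705, 0.709, -0.011, -0.003]
contact_force: [0.3, -0.9, 7.7]
opening: 0.341
finger_force: 12.0
```

```bash
python3 -c "
from h import *
s=get_state();print(s['tool_pos'],s['eef_rot'],s['q'].round(3),s['contact_force'],s['joint_torque'].round(1))
p,_=snap('scene','s2'); cv2.imwrite('pics/s2c.png',cv2.resize(p[180:280,140:270,::-1],(780,600),interpolation=cv2.INTER_CUBIC))"
```

```text
[ 0.42552375 -0.04668638  0.0112491 ] [ 0.70514345  0.70896863 -0.01127286 -0.00301778] [ 0.15   0.938 -0.255  2.261  1.669  0.217 -1.673] [ 0.27861755 -0.91442247  7.68540275] [ -0.3 -43.   -1.7   0.9  -0.   -0.3  -0. ]
```

View pics/s2c.png

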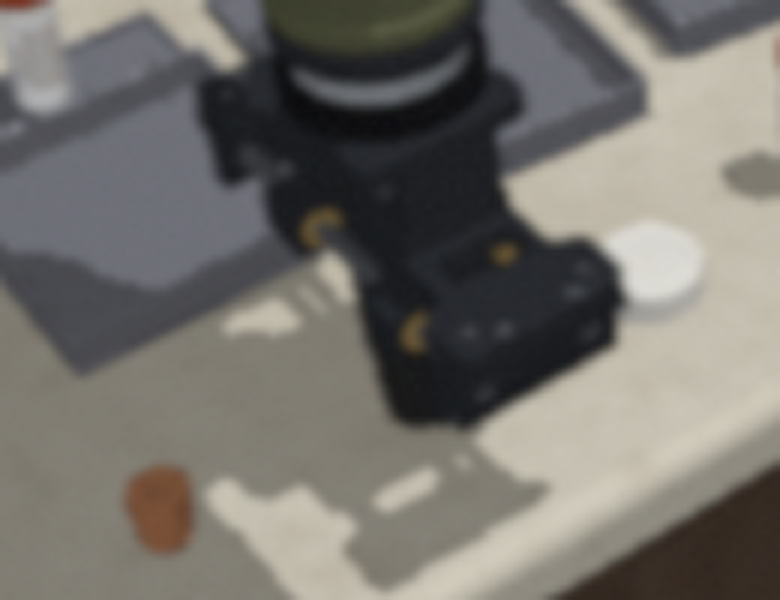

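>>> step_arm(
  motion=[
    {"dx":0,"dy":0,"dz":-0.3,"wx":0,"wy":0,"wz":0,"claw":15},
    {"dx":0,"dy":0,"dz":-0.7,"wx":0,"wy":0,"wz":0,"claw":15},
    {"dx":0,"dy":0,"dz":-0.9,"wx":0,"wy":0,"wz":0,"claw":15},
    {"dx":0,"dy":0,"dz":-0.9,"wx":0,"wy":0,"wz":0,"claw":15},
  ],
  force=15,
)

```text
clock: 4.15
tool_pos: [0.4277, -0.0446, 0.0853]
eef_rot: [0.705, 0.709, -0.009, -0.003]
contact_force: [0.1, -0.0, 0.1]
opening: 0.338
finger_force: 15.0
```

```bash
python3 -c "
from h import *
p,_=snap('scene','s3'); s=get_state();print(s['tool_pos'],s['eef_rot'],s['q'].round(3),s['finger_force']);cv2.imwrite('pics/s3c.png',cv2.resize(p[150:280,120:290,::-1],(780,600),interpolation=cv2.INTER_CUBIC))"
```

```text
[ 0.42755873 -0.04530602  0.08390455] [ 0.70549343  0.70864448 -0.00959706 -0.00314907] [ 0.238  0.786 -0.398  2.24   1.036  0.334 -1.062] 14.999872179469094
```

View pics/s3c.png

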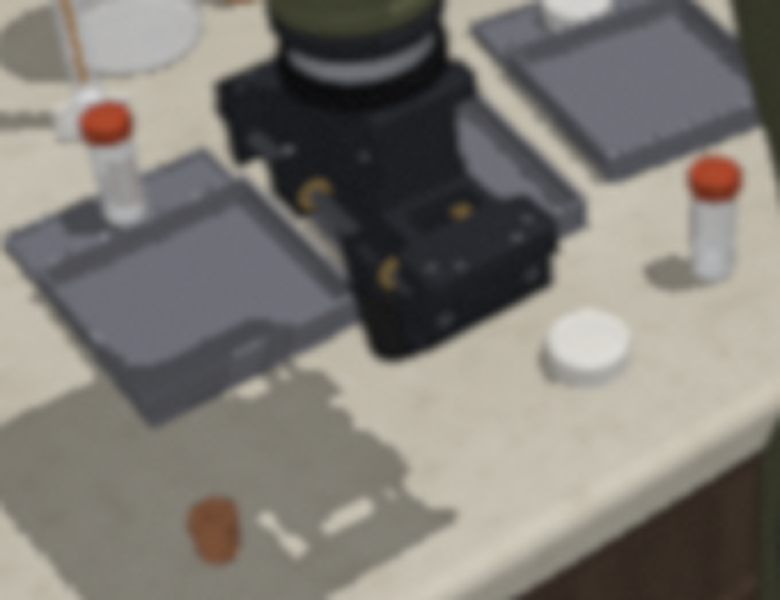

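>>> step_arm(
  motion=[
    {"dx":-0.88,"dy":0.92,"dz":0,"wx":0,"wy":0,"wz":0,"claw":15},
    {"dx":-0.88,"dy":0.92,"dz":0,"wx":0,"wy":0,"wz":0,"claw":15},
    {"dx":-0.88,"dy":0.92,"dz":0,"wx":0,"wy":0,"wz":0,"claw":15},
  ],
)

```text
clock: 4.5
tool_pos: [0.5049, -0.1222, 0.0802]
eef_rot: [0.709, 0.705, -0.011, -0.001]
contact_force: [-0.0, -0.4, 0.1]
opening: 0.341
finger_force: 15.0
```

>>> step_arm(
  motion=[
    {"dx":-0.88,"dy":0.92,"dz":0,"wx":0,"wy":0,"wz":0,"claw":15},
    {"dx":-0.88,"dy":0.92,"dz":0,"wx":0,"wy":0,"wz":0,"claw":15},
    {"dx":-0.88,"dy":0.92,"dz":0,"wx":0,"wy":0,"wz":0,"claw":15},
    {"dx":-0.88,"dy":0.92,"dz":0,"wx":0,"wy":0,"wz":0,"claw":15},
    {"dx":-0.88,"dy":0.92,"dz":0,"wx":0,"wy":0,"wz":0,"claw":15},
    {"dx":-0.88,"dy":0.92,"dz":0,"wx":0,"wy":0,"wz":0,"claw":15},
  ],
)

```text
clock: 5.1
tool_pos: [0.5734, -0.1839, 0.0803]
eef_rot: [0.704, 0.71, -0.012, -0.005]
contact_force: [-0.1, 1.2, 0.0]
opening: 0.343
finger_force: 15.0
```

```bash
cat >> h.py <<'E'
from scipy.spatial.transform import Rotation as R
def rep(*tg):
    s=get_state(); r=R.from_quat(s['eef_rot']); print('t',s['clock'],s['tool_pos'].round(4),'op',round(s['opening']*88.1,1),'q6',s['q'][[5,6]].round(2))
    want=R.from_matrix([[0,1,0],[1,0,0],[0,0,-1]]); print('fix w',((r.inv()*want).as_rotvec()/np.pi).round(4))
    for t in tg: print('d',(r.inv().apply(np.array(t)-s['tool_pos'])/.08).round(3))
E
python3 -c "
from h import *
rep((.575,-.186,.0145))"
```

```text
t 5.1 [ 0.5734 -0.1839  0.0803] op 30.2 q6 [ 0.76 -0.46]
fix w [-0.0075  0.0033  0.0027]
d [-0.018  0.039  0.821]
```

>>> step_arm(
  motion=[
    {"dx":-0.02,"dy":0.03,"dz":0.4,"wx":0,"wy":0,"wz":0,"claw":15},
    {"dx":-0.02,"dy":0.03,"dz":0.65,"wx":0,"wy":0,"wz":0,"claw":15},
    {"dx":-0.02,"dy":0.03,"dz":0.76,"wx":0,"wy":0,"wz":0,"claw":15},
    {"dx":-0.02,"dy":0.03,"dz":0.8,"wx":0,"wy":0,"wz":0,"claw":15},
    {"dx":-0.02,"dy":0.03,"dz":0.82,"wx":0,"wy":0,"wz":0,"claw":15},
    {"dx":-0.02,"dy":0.03,"dz":0.82,"wx":0,"wy":0,"wz":0,"claw":15},
    {"dx":-0.02,"dy":0.03,"dz":0.82,"wx":0,"wy":0,"wz":0,"claw":15},
  ],
)

```text
clock: 5.8
tool_pos: [0.5762, -0.1878, 0.016]
eef_rot: [0.705, 0.709, -0.011, -0.003]
contact_force: [0.0, -0.8, -0.7]
opening: 0.342
finger_force: 15.0
```

>>> step_arm(
  motion=[
    {"dx":0,"dy":0,"dz":0.02,"wx":0,"wy":0,"wz":0,"claw":15},
    {"dx":0,"dy":0,"dz":0.02,"wx":0,"wy":0,"wz":0,"claw":15},
    {"dx":0,"dy":0,"dz":0.02,"wx":0,"wy":0,"wz":0,"claw":15},
  ],
)

```text
clock: 6.1
tool_pos: [0.5762, -0.188, 0.0144]
eef_rot: [0.705, 0.709, -0.011, -0.003]
contact_force: [-1.4, 0.2, 5.9]
opening: 0.34
finger_force: 15.0
```

>>> step_arm(
  motion=[
    {"dx":0,"dy":0,"dz":0,"wx":0,"wy":0,"wz":0,"claw":52},
    {"dx":0,"dy":0,"dz":0,"wx":0,"wy":0,"wz":0,"claw":52},
    {"dx":0,"dy":0,"dz":0,"wx":0,"wy":0,"wz":0,"claw":52},
    {"dx":0,"dy":0,"dz":0,"wx":0,"wy":0,"wz":0,"claw":52},
    {"dx":0,"dy":0,"dz":-0.5,"wx":0,"wy":0,"wz":0,"claw":52},
    {"dx":0,"dy":0,"dz":-1,"wx":-0.007,"wy":0.003,"wz":0.003,"claw":52},
    {"dx":0,"dy":0,"dz":-1,"wx":-0.007,"wy":0.003,"wz":0.003,"claw":52},
    {"dx":0,"dy":0,"dz":-1,"wx":-0.007,"wy":0.003,"wz":0.003,"claw":52},
  ],
)

```text
clock: 6.9
tool_pos: [0.5775, -0.1874, 0.0941]
eef_rot: [0.709, 0.706, -0.0, 0.001]
contact_force: [-0.6, 0.2, -0.0]
opening: 0.591
finger_force: 0.0
```

```bash
python3 -c "
from h import *
rep((.4305,.0655,.1))"
```

```text
t 6.9 [ 0.5775 -0.1874  0.0941] op 52.1 q6 [ 0.76 -0.45]
fix w [ 0.0005  0.0006 -0.0013]
d [ 3.154 -1.851 -0.082]
```

>>> step_arm(
  motion=[
    {"dx":0.79,"dy":-0.46,"dz":0,"wx":0,"wy":0,"wz":0,"claw":52},
    {"dx":0.79,"dy":-0.46,"dz":0,"wx":0,"wy":0,"wz":0,"claw":52},
  ],
)

```text
clock: 7.1
tool_pos: [0.5381, -0.1207, 0.0921]
eef_rot: [0.708, 0.706, -0.001, -0.002]
contact_force: [-0.8, 1.2, 0.2]
opening: 0.592
finger_force: 0.0
```

>>> step_arm(
  motion=[
    {"dx":0.79,"dy":-0.46,"dz":0,"wx":0,"wy":0,"wz":0,"claw":52},
    {"dx":0.79,"dy":-0.46,"dz":0,"wx":0,"wy":0,"wz":0,"claw":52},
  ],
)

```text
clock: 7.3
tool_pos: [0.5011, -0.0567, 0.0922]
eef_rot: [0.707, 0.707, -0.001, -0.002]
contact_force: [0.9, 0.5, -0.7]
opening: 0.591
finger_force: 0.0
```

>>> step_arm(
  motion=[
    {"dx":0.79,"dy":-0.46,"dz":0,"wx":0,"wy":0,"wz":0,"claw":52},
    {"dx":0.79,"dy":-0.46,"dz":0,"wx":0,"wy":0,"wz":0,"claw":52},
  ],
)

```text
clock: 7.5
tool_pos: [0.4646, 0.0065, 0.0923]
eef_rot: [0.707, 0.707, -0.001, -0.002]
contact_force: [0.4, 0.1, 0.8]
opening: 0.592
finger_force: 0.0
```

>>> step_arm(
  motion=[
    {"dx":0.79,"dy":-0.46,"dz":0,"wx":0,"wy":0,"wz":0,"claw":52},
    {"dx":0.79,"dy":-0.46,"dz":0,"wx":0,"wy":0,"wz":0,"claw":52},
    {"dx":0.79,"dy":-0.46,"dz":0,"wx":0,"wy":0,"wz":0,"claw":52},
    {"dx":0.79,"dy":-0.46,"dz":0,"wx":0,"wy":0,"wz":0,"claw":52},
    {"dx":0.79,"dy":-0.46,"dz":0,"wx":0,"wy":0,"wz":0,"claw":52},
  ],
)

```text
clock: 8.0
tool_pos: [0.4314, 0.0648, 0.0925]
eef_rot: [0.709, 0.705, -0.001, 0.001]
contact_force: [-0.2, 0.5, -0.2]
opening: 0.589
finger_force: 0.0
```

```bash
python3 -c "
from h import *
rep((.4305,.0655,.05),(.4305,.0655,.005));print(get_state()['q'].round(2))"
```

```text
t 8.0 [0.4314 0.0648 0.0925] op 51.9 q6 [ 0.32 -1.27]
fix w [-0.0001  0.0008 -0.002 ]
d [ 0.009 -0.011  0.532]
d [ 0.011 -0.011  1.094]
[-0.01  0.77 -0.39  2.23  0.99  0.32 -1.27]
```

>>> step_arm(
  motion=[
    {"dx":0.01,"dy":-0.01,"dz":0.2,"wx":0,"wy":0,"wz":0,"claw":48},
    {"dx":0.01,"dy":-0.01,"dz":0.4,"wx":0,"wy":0,"wz":0,"claw":48},
    {"dx":0.01,"dy":-0.01,"dz":0.55,"wx":0,"wy":0,"wz":0,"claw":48},
    {"dx":0.01,"dy":-0.01,"dz":0.65,"wx":0,"wy":0,"wz":0,"claw":48},
    {"dx":0.01,"dy":-0.01,"dz":0.75,"wx":0,"wy":0,"wz":0,"claw":48},
    {"dx":0.01,"dy":-0.01,"dz":0.85,"wx":0,"wy":0,"wz":0,"claw":48},
    {"dx":0.01,"dy":-0.01,"dz":0.95,"wx":0,"wy":0,"wz":0,"claw":48},
    {"dx":0.01,"dy":-0.01,"dz":1.0,"wx":0,"wy":0,"wz":0,"claw":48},
  ],
)

```text
clock: 8.8
tool_pos: [0.4309, 0.0655, 0.0122]
eef_rot: [0.71, 0.705, -0.0, 0.001]
contact_force: [-0.2, -0.7, 0.8]
opening: 0.544
finger_force: 0.0
```

>>> step_arm(
  motion=[
    {"dx":0,"dy":0,"dz":0,"wx":0,"wy":0,"wz":0,"claw":48},
    {"dx":0,"dy":0,"dz":0.04,"wx":0,"wy":0,"wz":0,"claw":48},
    {"dx":0,"dy":0,"dz":0.08,"wx":0,"wy":0,"wz":0,"claw":48},
    {"dx":0,"dy":0,"dz":0.1,"wx":0,"wy":0,"wz":0,"claw":48},
    {"dx":0,"dy":0,"dz":0.1,"wx":0,"wy":0,"wz":0,"claw":48},
    {"dx":0,"dy":0,"dz":0.1,"wx":0,"wy":0,"wz":0,"claw":48},
  ],
)

```text
clock: 9.4
tool_pos: [0.4303, 0.0671, 0.0052]
eef_rot: [0.708, 0.706, -0.0, 0.001]
contact_force: [-0.4, 0.1, -0.4]
opening: 0.543
finger_force: 0.0
```

```bash
python3 -c "
from h import *
rep((.4305,.0655,.05),(.4305,.0655,.005));print(get_state()['q'].round(2))"
```

```text
t 9.4 [0.4303 0.0671 0.0052] op 47.8 q6 [ 0.24 -2.04]
fix w [ 0.0002  0.0003 -0.0012]
d [-0.021  0.002 -0.56 ]
d [-0.02   0.002  0.002]
[-0.09  0.95 -0.28  2.26  1.78  0.24 -2.04]
```

>>> step_arm(
  motion=[
    {"dx":-0.02,"dy":0,"dz":0,"wx":0,"wy":0,"wz":0,"claw":12},
    {"dx":-0.02,"dy":0,"dz":0,"wx":0,"wy":0,"wz":0,"claw":12},
    {"dx":-0.02,"dy":0,"dz":0,"wx":0,"wy":0,"wz":0,"claw":12},
    {"dx":-0.02,"dy":0,"dz":0,"wx":0,"wy":0,"wz":0,"claw":12},
    {"dx":-0.02,"dy":0,"dz":0,"wx":0,"wy":0,"wz":0,"claw":12},
    {"dx":-0.02,"dy":0,"dz":0,"wx":0,"wy":0,"wz":0,"claw":12},
  ],
  force=14,
)

```text
clock: 10.0
tool_pos: [0.4304, 0.0655, 0.0052]
eef_rot: [0.709, 0.706, -0.0, 0.001]
contact_force: [-0.3, 0.8, 0.9]
opening: 0.265
finger_force: 13.9
```

>>> step_arm(
  motion=[
    {"dx":0,"dy":0,"dz":-0.1,"wx":0,"wy":0,"wz":0,"claw":12},
    {"dx":0,"dy":0,"dz":-0.2,"wx":0,"wy":0,"wz":0,"claw":12},
    {"dx":0,"dy":0,"dz":-0.35,"wx":0,"wy":0,"wz":0,"claw":12},
    {"dx":0,"dy":0,"dz":-0.5,"wx":0,"wy":0,"wz":0,"claw":12},
    {"dx":0,"dy":0,"dz":-0.65,"wx":0,"wy":0,"wz":0,"claw":12},
    {"dx":0,"dy":0,"dz":-0.8,"wx":0,"wy":0,"wz":0,"claw":12},
    {"dx":0,"dy":0,"dz":-1,"wx":0,"wy":0,"wz":0,"claw":12},
    {"dx":0,"dy":0,"dz":-1,"wx":0,"wy":0,"wz":0,"claw":12},
  ],
)

```text
clock: 10.8
tool_pos: [0.431, 0.0657, 0.0863]
eef_rot: [0.709, 0.705, 0.001, 0.001]
contact_force: [0.1, -0.7, -0.1]
opening: 0.263
finger_force: 13.7
```

```bash
python3 -c "
from h import *
rep((.575,-.126,.08));print(get_state()['q'].round(2))"
```

```text
t 10.8 [0.431  0.0657 0.0863] op 23.2 q6 [ 0.31 -1.34]
fix w [ 0.0009 -0.0001 -0.0016]
d [-2.387  1.812  0.083]
[-0.02  0.78 -0.39  2.24  1.06  0.31 -1.34]
```

>>> step_arm(
  motion=[
    {"dx":-0.795,"dy":0.605,"dz":0,"wx":0,"wy":0,"wz":0,"claw":12},
    {"dx":-0.795,"dy":0.605,"dz":0,"wx":0,"wy":0,"wz":0,"claw":12},
    {"dx":-0.795,"dy":0.605,"dz":0,"wx":0,"wy":0,"wz":0,"claw":12},
  ],
)

```text
clock: 11.1
tool_pos: [0.4806, -0.003, 0.084]
eef_rot: [0.711, 0.703, -0.001, 0.002]
contact_force: [-0.7, 0.0, -0.8]
opening: 0.26
finger_force: 13.7
```

>>> step_arm(
  motion=[
    {"dx":-0.795,"dy":0.605,"dz":0,"wx":0,"wy":0,"wz":0,"claw":12},
    {"dx":-0.795,"dy":0.605,"dz":0,"wx":0,"wy":0,"wz":0,"claw":12},
    {"dx":-0.795,"dy":0.605,"dz":0,"wx":0,"wy":0,"wz":0,"claw":12},
  ],
)

```text
clock: 11.4
tool_pos: [0.5284, -0.0665, 0.0839]
eef_rot: [0.711, 0.703, -0.001, 0.002]
contact_force: [-0.5, -0.3, -1.2]
opening: 0.264
finger_force: 13.7
```

>>> step_arm(
  motion=[
    {"dx":-0.795,"dy":0.605,"dz":0,"wx":0,"wy":0,"wz":0,"claw":12},
    {"dx":-0.795,"dy":0.605,"dz":0,"wx":0,"wy":0,"wz":0,"claw":12},
    {"dx":-0.795,"dy":0.605,"dz":0,"wx":0,"wy":0,"wz":0,"claw":12},
    {"dx":-0.795,"dy":0.605,"dz":0,"wx":0,"wy":0,"wz":0,"claw":12},
    {"dx":-0.795,"dy":0.605,"dz":0,"wx":0,"wy":0,"wz":0,"claw":12},
  ],
)

```text
clock: 11.9
tool_pos: [0.5737, -0.1236, 0.0849]
eef_rot: [0.707, 0.707, -0.0, -0.0]
contact_force: [0.0, 0.1, -0.4]
opening: 0.261
finger_force: 13.7
```

```bash
python3 -c "
from h import *
rep((.575,-.126,.0085))
p,_=snap('scene','s4');cv2.imwrite('pics/s4c.png',cv2.resize(p[120:280,100:310,::-1],(780,594),interpolation=cv2.INTER_CUBIC))"
```

```text
t 11.9 [ 0.5737 -0.1236  0.0849] op 23.0 q6 [ 0.72 -0.61]
fix w [-0.0003  0.     -0.0003]
d [-0.03   0.017  0.956]
```

View pics/s4c.png

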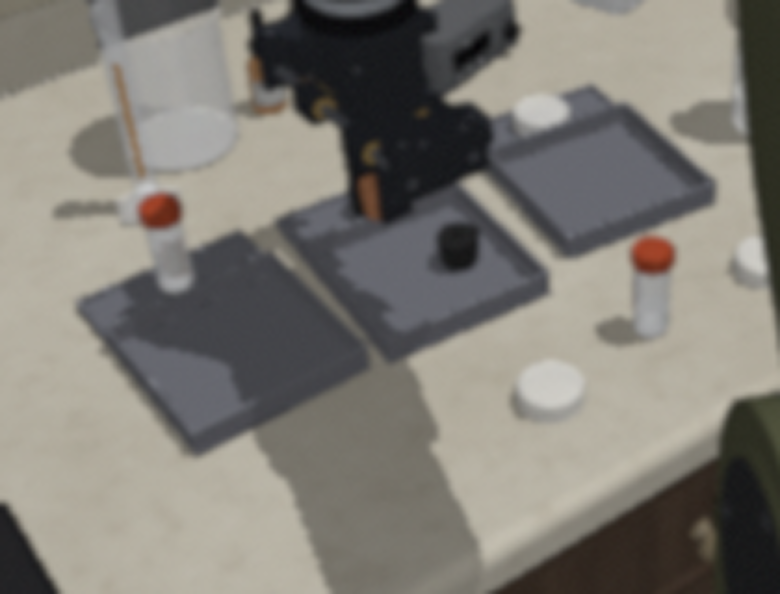

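The black stopper stands in its tray (crop 458,245) and the brick one is held at (370,195). Next I lower and release.

>>> step_arm(
  motion=[
    {"dx":-0.03,"dy":0.01,"dz":0.4,"wx":0,"wy":0,"wz":0,"claw":12},
    {"dx":-0.03,"dy":0.01,"dz":0.7,"wx":0,"wy":0,"wz":0,"claw":12},
    {"dx":-0.03,"dy":0.01,"dz":0.87,"wx":0,"wy":0,"wz":0,"claw":12},
    {"dx":-0.03,"dy":0.01,"dz":0.94,"wx":0,"wy":0,"wz":0,"claw":12},
    {"dx":-0.03,"dy":0.01,"dz":0.95,"wx":0,"wy":0,"wz":0,"claw":12},
    {"dx":-0.03,"dy":0.01,"dz":0.95,"wx":0,"wy":0,"wz":0,"claw":12},
    {"dx":-0.03,"dy":0.01,"dz":0.95,"wx":0,"wy":0,"wz":0,"claw":12},
  ],
)

```text
clock: 12.65
tool_pos: [0.5763, -0.1282, 0.0104]
eef_rot: [0.708, 0.706, 0.0, 0.001]
contact_force: [1.0, 0.2, 0.5]
opening: 0.263
finger_force: 13.7
```

>>> step_arm(
  motion=[
    {"dx":0,"dy":0,"dz":0.027,"wx":0,"wy":0,"wz":0,"claw":12},
    {"dx":0,"dy":0,"dz":0.027,"wx":0,"wy":0,"wz":0,"claw":12},
    {"dx":0,"dy":0,"dz":0.027,"wx":0,"wy":0,"wz":0,"claw":12},
  ],
)

```text
clock: 12.95
tool_pos: [0.5763, -0.1284, 0.008]
eef_rot: [0.709, 0.706, 0.0, 0.001]
contact_force: [-0.1, 0.4, 5.3]
opening: 0.261
finger_force: 13.7
```

>>> step_arm(
  motion=[
    {"dx":0,"dy":0,"dz":0,"wx":0,"wy":0,"wz":0,"claw":45},
    {"dx":0,"dy":0,"dz":0,"wx":0,"wy":0,"wz":0,"claw":45},
    {"dx":0,"dy":0,"dz":0,"wx":0,"wy":0,"wz":0,"claw":45},
    {"dx":0,"dy":0,"dz":0,"wx":0,"wy":0,"wz":0,"claw":45},
    {"dx":0,"dy":0,"dz":-0.5,"wx":0,"wy":0,"wz":0,"claw":45},
    {"dx":0,"dy":0,"dz":-1,"wx":0,"wy":0,"wz":0,"claw":65},
    {"dx":0,"dy":0,"dz":-1,"wx":0,"wy":0,"wz":0,"claw":65},
    {"dx":0,"dy":0,"dz":-1,"wx":0,"wy":0,"wz":0,"claw":65},
  ],
)

```text
clock: 13.75
tool_pos: [0.5759, -0.1285, 0.0878]
eef_rot: [0.709, 0.706, 0.0, 0.001]
contact_force: [-1.0, -0.2, -0.4]
opening: 0.733
finger_force: 0.0
```

```bash
python3 -c "
from h import *
rep((.4233,-.1527,.09))"
```

```text
t 13.75 [ 0.5759 -0.1285  0.0878] op 64.6 q6 [ 0.72 -0.6 ]
fix w [ 0.0006  0.0005 -0.0013]
d [-0.311 -1.906 -0.03 ]
```

>>> step_arm(
  motion=[
    {"dx":-0.15,"dy":-0.95,"dz":0,"wx":0,"wy":0,"wz":0,"claw":65},
    {"dx":-0.15,"dy":-0.95,"dz":0,"wx":0,"wy":0,"wz":0,"claw":65},
  ],
)

```text
clock: 13.95
tool_pos: [0.495, -0.1407, 0.0856]
eef_rot: [0.709, 0.706, -0.002, -0.001]
contact_force: [0.5, -1.0, -0.5]
opening: 0.737
finger_force: 0.0
```

>>> step_arm(
  motion=[
    {"dx":-0.16,"dy":-0.95,"dz":0,"wx":0,"wy":0,"wz":0,"claw":65},
    {"dx":-0.16,"dy":-0.95,"dz":0,"wx":0,"wy":0,"wz":0,"claw":65},
    {"dx":-0.16,"dy":-0.95,"dz":0.1,"wx":0,"wy":0,"wz":0,"claw":65},
    {"dx":-0.16,"dy":-0.95,"dz":0.2,"wx":0,"wy":0,"wz":0,"claw":65},
    {"dx":-0.16,"dy":-0.95,"dz":0.35,"wx":0,"wy":0,"wz":0,"claw":65},
    {"dx":-0.16,"dy":-0.95,"dz":0.5,"wx":0,"wy":0,"wz":0,"claw":65},
    {"dx":-0.16,"dy":-0.95,"dz":0.6,"wx":0,"wy":0,"wz":0,"claw":65},
    {"dx":-0.16,"dy":-0.95,"dz":0.6,"wx":0,"wy":0,"wz":0,"claw":65},
  ],
)

```text
clock: 14.75
tool_pos: [0.422, -0.1522, 0.0375]
eef_rot: [0.708, 0.706, -0.002, -0.001]
contact_force: [-0.4, -0.3, 0.6]
opening: 0.737
finger_force: 0.0
```

```bash
python3 -c "
from h import *
rep((.4233,-.1527,.004))"
```

```text
t 14.75 [ 0.422  -0.1522  0.0375] op 64.9 q6 [ 0.25 -1.05]
fix w [-0.0012  0.0002 -0.001 ]
d [-0.006  0.018  0.419]
```

>>> step_arm(
  motion=[
    {"dx":0,"dy":0.01,"dz":0.1,"wx":0,"wy":0,"wz":0,"claw":65},
    {"dx":0,"dy":0.01,"dz":0.2,"wx":0,"wy":0,"wz":0,"claw":65},
    {"dx":0,"dy":0.01,"dz":0.3,"wx":0,"wy":0,"wz":0,"claw":65},
    {"dx":0,"dy":0.01,"dz":0.38,"wx":0,"wy":0,"wz":0,"claw":65},
    {"dx":0,"dy":0.01,"dz":0.43,"wx":0,"wy":0,"wz":0,"claw":65},
    {"dx":0,"dy":0.01,"dz":0.43,"wx":0,"wy":0,"wz":0,"claw":65},
    {"dx":0,"dy":0.01,"dz":0.43,"wx":0,"wy":0,"wz":0,"claw":65},
  ],
)

```text
clock: 15.45
tool_pos: [0.424, -0.1525, 0.0047]
eef_rot: [0.709, 0.706, -0.0, 0.0]
contact_force: [-0.1, -0.7, -0.0]
opening: 0.738
finger_force: 0.0
```

>>> step_arm(
  motion=[
    {"dx":0,"dy":0,"dz":0,"wx":0,"wy":0,"wz":0,"claw":38},
    {"dx":0,"dy":0,"dz":0,"wx":0,"wy":0,"wz":0,"claw":38},
    {"dx":0,"dy":0,"dz":0,"wx":0,"wy":0,"wz":0,"claw":38},
    {"dx":0,"dy":0,"dz":0,"wx":0,"wy":0,"wz":0,"claw":38},
    {"dx":0,"dy":0,"dz":0,"wx":0,"wy":0,"wz":0,"claw":38},
  ],
  force=10,
)

```text
clock: 15.95
tool_pos: [0.4243, -0.1525, 0.0049]
eef_rot: [0.708, 0.706, -0.0, 0.001]
contact_force: [0.1, 0.3, 1.8]
opening: 0.498
finger_force: 10.0
```

```bash
python3 -c "
from h import *
rep()"
```

```text
t 15.95 [ 0.4243 -0.1525  0.0049] op 43.9 q6 [ 0.2  -1.37]
fix w [ 0.0002  0.0004 -0.0012]
```

>>> step_arm(
  motion=[
    {"dx":0,"dy":0,"dz":-0.1,"wx":0,"wy":0,"wz":0,"claw":38},
    {"dx":0,"dy":0,"dz":-0.2,"wx":0,"wy":0,"wz":0,"claw":38},
    {"dx":0,"dy":0,"dz":-0.35,"wx":0,"wy":0,"wz":0,"claw":38},
    {"dx":0,"dy":0,"dz":-0.5,"wx":0,"wy":0,"wz":0,"claw":38},
    {"dx":0,"dy":0,"dz":-0.65,"wx":0,"wy":0,"wz":0,"claw":38},
    {"dx":0,"dy":0,"dz":-0.85,"wx":0,"wy":0,"wz":0,"claw":38},
    {"dx":0,"dy":0,"dz":-1,"wx":0,"wy":0,"wz":0,"claw":38},
  ],
)

```text
clock: 16.65
tool_pos: [0.4241, -0.1524, 0.0855]
eef_rot: [0.709, 0.706, -0.0, 0.001]
contact_force: [0.3, -0.3, 0.2]
opening: 0.498
finger_force: 10.0
```

>>> step_arm(
  motion=[
    {"dx":-0.57,"dy":0.68,"dz":0,"wx":0,"wy":0,"wz":0,"claw":38},
    {"dx":-0.57,"dy":0.68,"dz":0,"wx":0,"wy":0,"wz":0,"claw":38},
    {"dx":-0.57,"dy":0.68,"dz":0,"wx":0,"wy":0,"wz":0,"claw":38},
  ],
)

```text
clock: 16.95
tool_pos: [0.4808, -0.2009, 0.0849]
eef_rot: [0.71, 0.704, 0.001, 0.002]
contact_force: [-0.1, 0.1, -0.7]
opening: 0.492
finger_force: 10.0
```

>>> step_arm(
  motion=[
    {"dx":-0.57,"dy":0.68,"dz":0,"wx":0,"wy":0,"wz":0,"claw":38},
    {"dx":-0.57,"dy":0.68,"dz":0,"wx":0,"wy":0,"wz":0,"claw":38},
    {"dx":-0.57,"dy":0.68,"dz":0,"wx":0,"wy":0,"wz":0,"claw":38},
  ],
)

```text
clock: 17.25
tool_pos: [0.5339, -0.2457, 0.0845]
eef_rot: [0.71, 0.705, 0.0, 0.001]
contact_force: [-0.6, -0.1, -0.1]
opening: 0.499
finger_force: 10.0
```

>>> step_arm(
  motion=[
    {"dx":-0.57,"dy":0.68,"dz":0,"wx":0,"wy":0,"wz":0,"claw":38},
    {"dx":-0.57,"dy":0.68,"dz":0,"wx":0,"wy":0,"wz":0,"claw":38},
    {"dx":-0.57,"dy":0.68,"dz":0,"wx":0,"wy":0,"wz":0,"claw":38},
    {"dx":-0.57,"dy":0.68,"dz":0,"wx":0,"wy":0,"wz":0,"claw":38},
    {"dx":-0.57,"dy":0.68,"dz":0,"wx":0,"wy":0,"wz":0,"claw":38},
    {"dx":-0.57,"dy":0.68,"dz":0,"wx":0,"wy":0,"wz":0,"claw":38},
  ],
)

```text
clock: 17.85
tool_pos: [0.586, -0.2885, 0.0851]
eef_rot: [0.708, 0.706, -0.001, -0.0]
contact_force: [-1.2, -0.0, -0.0]
opening: 0.492
finger_force: 10.0
```

```bash
python3 -c "
from h import *
rep((.588,-.29,.008))"
```

```text
t 17.85 [ 0.586  -0.2885  0.0851] op 43.3 q6 [ 0.85 -0.24]
fix w [-0.0003  0.0002 -0.0006]
d [-0.018  0.026  0.963]
```

>>> step_arm(
  motion=[
    {"dx":-0.01,"dy":0.01,"dz":0.4,"wx":0,"wy":0,"wz":0,"claw":38},
    {"dx":-0.01,"dy":0.01,"dz":0.7,"wx":0,"wy":0,"wz":0,"claw":38},
    {"dx":-0.01,"dy":0.01,"dz":0.87,"wx":0,"wy":0,"wz":0,"claw":38},
    {"dx":-0.01,"dy":0.01,"dz":0.94,"wx":0,"wy":0,"wz":0,"claw":38},
    {"dx":-0.01,"dy":0.01,"dz":0.96,"wx":0,"wy":0,"wz":0,"claw":38},
    {"dx":-0.01,"dy":0.01,"dz":0.97,"wx":0,"wy":0,"wz":0,"claw":38},
    {"dx":-0.01,"dy":0.01,"dz":0.97,"wx":0,"wy":0,"wz":0,"claw":38},
    {"dx":-0.01,"dy":0.01,"dz":0.97,"wx":0,"wy":0,"wz":0,"claw":38},
  ],
)

```text
clock: 18.65
tool_pos: [0.5883, -0.2909, 0.0083]
eef_rot: [0.709, 0.706, 0.0, 0.001]
contact_force: [0.3, 0.1, 0.6]
opening: 0.497
finger_force: 10.0
```

>>> step_arm(
  motion=[
    {"dx":0,"dy":0,"dz":0,"wx":0,"wy":0,"wz":0,"claw":60},
    {"dx":0,"dy":0,"dz":0,"wx":0,"wy":0,"wz":0,"claw":60},
    {"dx":0,"dy":0,"dz":0,"wx":0,"wy":0,"wz":0,"claw":60},
    {"dx":0,"dy":0,"dz":0,"wx":0,"wy":0,"wz":0,"claw":60},
    {"dx":0,"dy":0,"dz":-0.5,"wx":0,"wy":0,"wz":0,"claw":60},
    {"dx":0,"dy":0,"dz":-1,"wx":0,"wy":0,"wz":0,"claw":65},
    {"dx":0,"dy":0,"dz":-1,"wx":0,"wy":0,"wz":0,"claw":65},
    {"dx":0,"dy":0,"dz":-1,"wx":0,"wy":0,"wz":0,"claw":65},
  ],
)

```text
clock: 19.45
tool_pos: [0.5881, -0.2909, 0.0883]
eef_rot: [0.709, 0.706, 0.0, 0.001]
contact_force: [-0.1, -0.1, -0.1]
opening: 0.738
finger_force: 0.0
```

>>> step_arm(
  motion=[
    {"dx":-0.4,"dy":-0.95,"dz":0,"wx":0,"wy":0,"wz":0,"claw":65},
    {"dx":-0.4,"dy":-0.95,"dz":0,"wx":0,"wy":0,"wz":0,"claw":65},
    {"dx":-0.4,"dy":-0.95,"dz":0,"wx":0,"wy":0,"wz":0,"claw":65},
  ],
)

```text
clock: 19.75
tool_pos: [0.5041, -0.3261, 0.0849]
eef_rot: [0.71, 0.704, -0.004, -0.003]
contact_force: [0.3, -1.2, 0.7]
opening: 0.739
finger_force: 0.0
```

>>> step_arm(
  motion=[
    {"dx":-0.4,"dy":-0.95,"dz":0,"wx":0,"wy":0,"wz":0,"claw":65},
    {"dx":-0.4,"dy":-0.95,"dz":0,"wx":0,"wy":0,"wz":0,"claw":65},
    {"dx":-0.4,"dy":-0.95,"dz":0.1,"wx":0,"wy":0,"wz":0,"claw":65},
    {"dx":-0.4,"dy":-0.95,"dz":0.25,"wx":0,"wy":0,"wz":0,"claw":65},
    {"dx":-0.4,"dy":-0.95,"dz":0.4,"wx":0,"wy":0,"wz":0,"claw":65},
    {"dx":-0.4,"dy":-0.95,"dz":0.55,"wx":0,"wy":0,"wz":0,"claw":65},
    {"dx":-0.4,"dy":-0.95,"dz":0.6,"wx":0,"wy":0,"wz":0,"claw":65},
    {"dx":-0.4,"dy":-0.95,"dz":0.6,"wx":0,"wy":0,"wz":0,"claw":65},
  ],
)

```text
clock: 20.55
tool_pos: [0.4357, -0.3532, 0.0384]
eef_rot: [0.708, 0.706, -0.0, -0.0]
contact_force: [0.8, -0.3, -0.6]
opening: 0.738
finger_force: 0.0
```

```bash
python3 -c "
from h import *
viewer.snapshot('top');rep((.4334,-.3543,.0045))"
```

```text
t 20.6 [ 0.4359 -0.3535  0.039 ] op 65.2 q6 [ 0.58 -0.26]
fix w [ 0.0001  0.0002 -0.001 ]
d [-0.009 -0.031  0.431]
```

>>> step_arm(
  motion=[
    {"dx":-0.01,"dy":-0.03,"dz":0.1,"wx":0,"wy":0,"wz":0,"claw":65},
    {"dx":-0.01,"dy":-0.03,"dz":0.2,"wx":0,"wy":0,"wz":0,"claw":65},
    {"dx":-0.01,"dy":-0.03,"dz":0.3,"wx":0,"wy":0,"wz":0,"claw":65},
    {"dx":-0.01,"dy":-0.03,"dz":0.38,"wx":0,"wy":0,"wz":0,"claw":65},
    {"dx":-0.01,"dy":-0.03,"dz":0.43,"wx":0,"wy":0,"wz":0,"claw":65},
    {"dx":-0.01,"dy":-0.03,"dz":0.43,"wx":0,"wy":0,"wz":0,"claw":65},
    {"dx":-0.01,"dy":-0.03,"dz":0.43,"wx":0,"wy":0,"wz":0,"claw":65},
  ],
)

```text
clock: 21.3
tool_pos: [0.4332, -0.3549, 0.005]
eef_rot: [0.708, 0.706, -0.0, 0.001]
contact_force: [0.4, -0.3, 0.4]
opening: 0.735
finger_force: 0.0
```

>>> step_arm(
  motion=[
    {"dx":0,"dy":0,"dz":0,"wx":0,"wy":0,"wz":0,"claw":38},
    {"dx":0,"dy":0,"dz":0,"wx":0,"wy":0,"wz":0,"claw":38},
    {"dx":0,"dy":0,"dz":0,"wx":0,"wy":0,"wz":0,"claw":38},
    {"dx":0,"dy":0,"dz":0,"wx":0,"wy":0,"wz":0,"claw":38},
    {"dx":0,"dy":0,"dz":0,"wx":0,"wy":0,"wz":0,"claw":38},
  ],
  force=10,
)

```text
clock: 21.8
tool_pos: [0.4332, -0.3551, 0.0052]
eef_rot: [0.709, 0.706, -0.0, 0.001]
contact_force: [-0.0, -0.2, 1.4]
opening: 0.496
finger_force: 10.0
```

>>> step_arm(
  motion=[
    {"dx":0,"dy":0,"dz":-0.1,"wx":0,"wy":0,"wz":0,"claw":38},
    {"dx":0,"dy":0,"dz":-0.2,"wx":0,"wy":0,"wz":0,"claw":38},
    {"dx":0,"dy":0,"dz":-0.35,"wx":0,"wy":0,"wz":0,"claw":38},
    {"dx":0,"dy":0,"dz":-0.5,"wx":0,"wy":0,"wz":0,"claw":38},
    {"dx":0,"dy":0,"dz":-0.7,"wx":0,"wy":0,"wz":0,"claw":38},
    {"dx":0,"dy":0,"dz":-0.9,"wx":0,"wy":0,"wz":0,"claw":38},
    {"dx":0,"dy":0,"dz":-1,"wx":0,"wy":0,"wz":0,"claw":38},
    {"dx":0,"dy":0,"dz":-1,"wx":0,"wy":0,"wz":0,"claw":38},
  ],
)

```text
clock: 22.6
tool_pos: [0.4338, -0.3553, 0.0866]
eef_rot: [0.709, 0.706, 0.0, 0.002]
contact_force: [-0.0, -0.8, 0.2]
opening: 0.494
finger_force: 10.0
```

```bash
python3 -c "
from h import *
rep((.582,-.351,.085))
p,_=snap('scene','s5');cv2.imwrite('pics/s5c.png',cv2.resize(p[130:250,110:370,::-1],(800,370),interpolation=cv2.INTER_CUBIC))"
```

```text
t 22.6 [ 0.4338 -0.3553  0.0866] op 43.5 q6 [ 0.66 -0.2 ]
fix w [ 0.0009  0.0008 -0.0014]
d [0.062 1.852 0.025]
```

View pics/s5c.png

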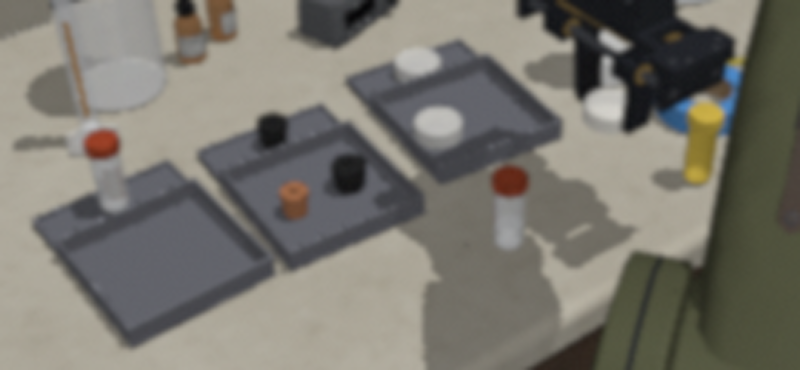

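Both stoppers stand in their tray (crop 295,200 and 350,172), one cap is in at (438,127), and the second cap is held.

>>> step_arm(
  motion=[
    {"dx":0.02,"dy":0.92,"dz":0,"wx":0,"wy":0,"wz":0,"claw":38},
    {"dx":0.02,"dy":0.92,"dz":0,"wx":0,"wy":0,"wz":0,"claw":38},
    {"dx":0.02,"dy":0.92,"dz":0,"wx":0,"wy":0,"wz":0,"claw":38},
  ],
)

```text
clock: 22.95
tool_pos: [0.5108, -0.3517, 0.0848]
eef_rot: [0.708, 0.707, 0.002, 0.002]
contact_force: [0.2, 0.5, -0.4]
opening: 0.489
finger_force: 10.0
```

>>> step_arm(
  motion=[
    {"dx":0.04,"dy":0.92,"dz":0,"wx":0,"wy":0,"wz":0,"claw":38},
    {"dx":0.04,"dy":0.92,"dz":0,"wx":0,"wy":0,"wz":0,"claw":38},
    {"dx":0.04,"dy":0.92,"dz":0,"wx":0,"wy":0,"wz":0,"claw":38},
    {"dx":0.04,"dy":0.92,"dz":0,"wx":0,"wy":0,"wz":0,"claw":38},
    {"dx":0.04,"dy":0.92,"dz":0,"wx":0,"wy":0,"wz":0,"claw":38},
    {"dx":0.04,"dy":0.92,"dz":0,"wx":0,"wy":0,"wz":0,"claw":38},
  ],
)

```text
clock: 23.55
tool_pos: [0.5785, -0.3515, 0.0847]
eef_rot: [0.709, 0.705, -0.001, -0.0]
contact_force: [-1.0, -0.3, 0.0]
opening: 0.492
finger_force: 10.0
```

```bash
python3 -c "
from h import *
viewer.snapshot('top');rep((.582,-.351,.0083))"
```

```text
t 23.6 [ 0.5788 -0.3514  0.0849] op 43.5 q6 [ 0.9  -0.12]
fix w [-0.0003  0.0005 -0.0015]
d [0.007 0.041 0.958]
```

>>> step_arm(
  motion=[
    {"dx":0.0,"dy":0.02,"dz":0.4,"wx":0,"wy":0,"wz":0,"claw":38},
    {"dx":0.0,"dy":0.02,"dz":0.7,"wx":0,"wy":0,"wz":0,"claw":38},
    {"dx":0.0,"dy":0.02,"dz":0.87,"wx":0,"wy":0,"wz":0,"claw":38},
    {"dx":0.0,"dy":0.02,"dz":0.94,"wx":0,"wy":0,"wz":0,"claw":38},
    {"dx":0.0,"dy":0.02,"dz":0.965,"wx":0,"wy":0,"wz":0,"claw":38},
    {"dx":0.0,"dy":0.02,"dz":0.965,"wx":0,"wy":0,"wz":0,"claw":38},
    {"dx":0.0,"dy":0.02,"dz":0.965,"wx":0,"wy":0,"wz":0,"claw":38},
    {"dx":0.0,"dy":0.02,"dz":0.965,"wx":0,"wy":0,"wz":0,"claw":38},
  ],
)

```text
clock: 24.4
tool_pos: [0.5827, -0.3509, 0.0087]
eef_rot: [0.709, 0.706, 0.0, 0.001]
contact_force: [0.1, -0.1, -0.3]
opening: 0.49
finger_force: 10.0
```

>>> step_arm(
  motion=[
    {"dx":0,"dy":0,"dz":0,"wx":0,"wy":0,"wz":0,"claw":60},
    {"dx":0,"dy":0,"dz":0,"wx":0,"wy":0,"wz":0,"claw":60},
    {"dx":0,"dy":0,"dz":0,"wx":0,"wy":0,"wz":0,"claw":60},
    {"dx":0,"dy":0,"dz":0,"wx":0,"wy":0,"wz":0,"claw":60},
    {"dx":0,"dy":0,"dz":-0.5,"wx":0,"wy":0,"wz":0,"claw":60},
    {"dx":0,"dy":0,"dz":-1,"wx":0,"wy":0,"wz":0,"claw":62},
    {"dx":0,"dy":0,"dz":-1,"wx":0,"wy":0,"wz":0,"claw":62},
    {"dx":0,"dy":0,"dz":-1,"wx":0,"wy":0,"wz":0,"claw":62},
  ],
)

```text
clock: 25.2
tool_pos: [0.5824, -0.3509, 0.089]
eef_rot: [0.708, 0.706, 0.0, 0.002]
contact_force: [0.1, -0.9, -0.7]
opening: 0.705
finger_force: 0.0
```

>>> step_arm(
  motion=[
    {"dx":0.3,"dy":-0.5,"dz":-0.4,"wx":0,"wy":0,"wz":0,"claw":62},
    {"dx":0.65,"dy":-0.92,"dz":-0.4,"wx":0,"wy":0,"wz":0,"claw":62},
    {"dx":0.65,"dy":-0.92,"dz":-0.4,"wx":0,"wy":0,"wz":0,"claw":62},
  ],
)

```text
clock: 25.5
tool_pos: [0.4983, -0.292, 0.1176]
eef_rot: [0.705, 0.709, -0.004, -0.007]
contact_force: [0.3, -0.5, 0.5]
opening: 0.704
finger_force: 0.0
```

>>> step_arm(
  motion=[
    {"dx":0.65,"dy":-0.92,"dz":0,"wx":0,"wy":0,"wz":0,"claw":62},
    {"dx":0.65,"dy":-0.92,"dz":0,"wx":0,"wy":0,"wz":0,"claw":62},
    {"dx":0.65,"dy":-0.92,"dz":0,"wx":0,"wy":0,"wz":0,"claw":62},
    {"dx":0.65,"dy":-0.92,"dz":0,"wx":0,"wy":0,"wz":0,"claw":62},
    {"dx":0.65,"dy":-0.92,"dz":0,"wx":0,"wy":0,"wz":0,"claw":62},
    {"dx":0.65,"dy":-0.92,"dz":0,"wx":0,"wy":0,"wz":0,"claw":62},
  ],
)

```text
clock: 26.1
tool_pos: [0.4363, -0.2467, 0.1194]
eef_rot: [0.709, 0.705, 0.0, 0.001]
contact_force: [0.7, 0.0, 0.7]
opening: 0.701
finger_force: 0.0
```

```bash
python3 -c "
from h import *
viewer.snapshot('top');viewer.snapshot('top');rep((.4345,-.2475,.02))"
```

```text
t 26.2 [ 0.4359 -0.2465  0.1194] op 62.1 q6 [ 0.59 -0.42]
fix w [ 0.0004  0.0003 -0.0016]
d [-0.012 -0.019  1.243]
```

>>> step_arm(
  motion=[
    {"dx":-0.01,"dy":-0.02,"dz":0.2,"wx":0,"wy":0,"wz":0,"claw":62},
    {"dx":-0.01,"dy":-0.02,"dz":0.4,"wx":0,"wy":0,"wz":0,"claw":62},
    {"dx":-0.01,"dy":-0.02,"dz":0.6,"wx":0,"wy":0,"wz":0,"claw":62},
    {"dx":-0.01,"dy":-0.02,"dz":0.8,"wx":0,"wy":0,"wz":0,"claw":62},
    {"dx":-0.01,"dy":-0.02,"dz":0.9,"wx":0,"wy":0,"wz":0,"claw":62},
  ],
)

```text
clock: 26.7
tool_pos: [0.4335, -0.247, 0.0465]
eef_rot: [0.709, 0.706, -0.0, 0.0]
contact_force: [-0.2, -1.3, 0.4]
opening: 0.702
finger_force: 0.0
```

>>> step_arm(
  motion=[
    {"dx":0,"dy":0,"dz":0.1,"wx":0,"wy":0,"wz":0,"claw":62},
    {"dx":0,"dy":0,"dz":0.2,"wx":0,"wy":0,"wz":0,"claw":62},
    {"dx":0,"dy":0,"dz":0.3,"wx":0,"wy":0,"wz":0,"claw":62},
    {"dx":0,"dy":0,"dz":0.34,"wx":0,"wy":0,"wz":0,"claw":62},
    {"dx":0,"dy":0,"dz":0.34,"wx":0,"wy":0,"wz":0,"claw":62},
    {"dx":0,"dy":0,"dz":0.34,"wx":0,"wy":0,"wz":0,"claw":62},
  ],
)

```text
clock: 27.3
tool_pos: [0.4337, -0.2469, 0.0207]
eef_rot: [0.709, 0.706, -0.0, 0.001]
contact_force: [0.5, -0.0, 0.1]
opening: 0.704
finger_force: 0.0
```

>>> step_arm(
  motion=[
    {"dx":0,"dy":0,"dz":0,"wx":0,"wy":0,"wz":0,"claw":20},
    {"dx":0,"dy":0,"dz":0,"wx":0,"wy":0,"wz":0,"claw":20},
    {"dx":0,"dy":0,"dz":0,"wx":0,"wy":0,"wz":0,"claw":20},
    {"dx":0,"dy":0,"dz":0,"wx":0,"wy":0,"wz":0,"claw":20},
    {"dx":0,"dy":0,"dz":0,"wx":0,"wy":0,"wz":0,"claw":20},
    {"dx":0,"dy":0,"dz":0,"wx":0,"wy":0,"wz":0,"claw":20},
    {"dx":0,"dy":0,"dz":0,"wx":0,"wy":0,"wz":0,"claw":20},
  ],
  force=10,
)

```text
clock: 28.0
tool_pos: [0.4336, -0.247, 0.0206]
eef_rot: [0.708, 0.706, -0.0, 0.001]
contact_force: [-0.7, 0.3, 1.6]
opening: 0.295
finger_force: 10.0
```

>>> step_arm(
  motion=[
    {"dx":0,"dy":0,"dz":-0.1,"wx":0,"wy":0,"wz":0,"claw":20},
    {"dx":0,"dy":0,"dz":-0.25,"wx":0,"wy":0,"wz":0,"claw":20},
    {"dx":0,"dy":0,"dz":-0.45,"wx":0,"wy":0,"wz":0,"claw":20},
    {"dx":0,"dy":0,"dz":-0.65,"wx":0,"wy":0,"wz":0,"claw":20},
    {"dx":0,"dy":0,"dz":-0.85,"wx":0,"wy":0,"wz":0,"claw":20},
    {"dx":0,"dy":0,"dz":-1,"wx":0,"wy":0,"wz":0,"claw":20},
    {"dx":0,"dy":0,"dz":-1,"wx":0,"wy":0,"wz":0,"claw":20},
  ],
)

```text
clock: 28.7
tool_pos: [0.4342, -0.2471, 0.102]
eef_rot: [0.709, 0.706, 0.0, 0.002]
contact_force: [-0.4, -1.1, -0.6]
opening: 0.296
finger_force: 10.0
```

>>> step_arm(
  motion=[
    {"dx":0.2,"dy":0.12,"dz":0,"wx":0,"wy":0,"wz":0,"claw":20},
    {"dx":0.55,"dy":0.33,"dz":0,"wx":0,"wy":0,"wz":0,"claw":20},
    {"dx":0.95,"dy":0.55,"dz":0,"wx":0,"wy":0,"wz":0,"claw":20},
  ],
)

```text
clock: 29.0
tool_pos: [0.4775, -0.1713, 0.0998]
eef_rot: [0.709, 0.705, -0.001, 0.0]
contact_force: [1.7, 0.5, 0.1]
opening: 0.292
finger_force: 10.0
```

>>> step_arm(
  motion=[
    {"dx":0.48,"dy":0.28,"dz":0,"wx":0,"wy":0,"wz":0,"claw":20},
    {"dx":0.95,"dy":0.55,"dz":0,"wx":0,"wy":0,"wz":0,"claw":20},
  ],
)

```text
clock: 29.2
tool_pos: [0.5223, -0.0939, 0.0998]
eef_rot: [0.709, 0.706, -0.001, 0.0]
contact_force: [1.1, -0.1, 0.9]
opening: 0.297
finger_force: 10.0
```

>>> step_arm(
  motion=[
    {"dx":0.4,"dy":0.25,"dz":0,"wx":0,"wy":0,"wz":0,"claw":20},
    {"dx":0.75,"dy":0.45,"dz":0,"wx":0,"wy":0,"wz":0,"claw":20},
    {"dx":0.95,"dy":0.55,"dz":0,"wx":0,"wy":0,"wz":0,"claw":20},
    {"dx":0.95,"dy":0.55,"dz":0,"wx":0,"wy":0,"wz":0,"claw":20},
    {"dx":0.95,"dy":0.55,"dz":0,"wx":0,"wy":0,"wz":0,"claw":20},
    {"dx":0.95,"dy":0.55,"dz":0,"wx":0,"wy":0,"wz":0,"claw":20},
  ],
)

```text
clock: 29.8
tool_pos: [0.5651, -0.0222, 0.0998]
eef_rot: [0.709, 0.705, -0.002, 0.001]
contact_force: [-0.4, -0.5, -0.4]
opening: 0.291
finger_force: 10.0
```

```bash
python3 -c "
from h import *
viewer.snapshot('top');viewer.snapshot('top');rep((.565,-.02,.0240))
p,_=snap('scene','s6');cv2.imwrite('pics/s6c.png',cv2.resize(p[130:250,110:370,::-1],(800,370),interpolation=cv2.INTER_CUBIC))"
```

```text
t 29.9 [ 0.5655 -0.0217  0.1001] op 25.6 q6 [ 0.67 -0.77]
fix w [-0.0002  0.0008 -0.0021]
d [ 0.023 -0.006  0.951]
```

View pics/s6c.png

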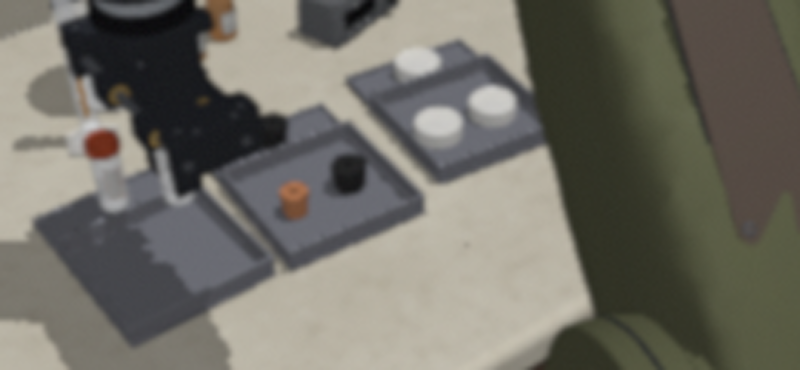

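The tube is held over its tray, and both caps lie in theirs (438,127 and 492,105).

>>> step_arm(
  motion=[
    {"dx":0.01,"dy":0,"dz":0.3,"wx":0,"wy":0,"wz":0,"claw":20},
    {"dx":0.01,"dy":0,"dz":0.6,"wx":0,"wy":0,"wz":0,"claw":20},
    {"dx":0.01,"dy":0,"dz":0.8,"wx":0,"wy":0,"wz":0,"claw":20},
    {"dx":0.01,"dy":0,"dz":0.9,"wx":0,"wy":0,"wz":0,"claw":20},
    {"dx":0.01,"dy":0,"dz":0.95,"wx":0,"wy":0,"wz":0,"claw":20},
    {"dx":0.01,"dy":0,"dz":0.95,"wx":0,"wy":0,"wz":0,"claw":20},
    {"dx":0.01,"dy":0,"dz":0.95,"wx":0,"wy":0,"wz":0,"claw":20},
    {"dx":0.01,"dy":0,"dz":0.95,"wx":0,"wy":0,"wz":0,"claw":20},
  ],
)

```text
clock: 30.75
tool_pos: [0.5669, -0.0185, 0.025]
eef_rot: [0.709, 0.706, 0.0, 0.001]
contact_force: [-1.0, -0.8, -0.0]
opening: 0.288
finger_force: 10.0
```

>>> step_arm(
  motion=[
    {"dx":0,"dy":0,"dz":0.017,"wx":0,"wy":0,"wz":0,"claw":20},
    {"dx":0,"dy":0,"dz":0.017,"wx":0,"wy":0,"wz":0,"claw":20},
    {"dx":0,"dy":0,"dz":0.017,"wx":0,"wy":0,"wz":0,"claw":20},
  ],
)

```text
clock: 31.05
tool_pos: [0.5669, -0.0186, 0.0236]
eef_rot: [0.709, 0.706, 0.0, 0.001]
contact_force: [-0.0, -0.6, 5.8]
opening: 0.29
finger_force: 10.0
```

>>> step_arm(
  motion=[
    {"dx":0,"dy":0,"dz":0.017,"wx":0,"wy":0,"wz":0,"claw":46},
    {"dx":0,"dy":0,"dz":0,"wx":0,"wy":0,"wz":0,"claw":46},
    {"dx":0,"dy":0,"dz":0,"wx":0,"wy":0,"wz":0,"claw":46},
    {"dx":0,"dy":0,"dz":0,"wx":0,"wy":0,"wz":0,"claw":46},
    {"dx":0,"dy":0,"dz":-0.2,"wx":0,"wy":0,"wz":0,"claw":46},
    {"dx":0,"dy":0,"dz":-0.5,"wx":0,"wy":0,"wz":0,"claw":46},
    {"dx":0,"dy":0,"dz":-0.8,"wx":0,"wy":0,"wz":0,"claw":46},
    {"dx":0,"dy":0,"dz":-1,"wx":0,"wy":0,"wz":0,"claw":46},
  ],
)

```text
clock: 31.85
tool_pos: [0.567, -0.0183, 0.1056]
eef_rot: [0.708, 0.706, 0.001, 0.001]
contact_force: [-0.1, -0.1, 0.6]
opening: 0.525
finger_force: 0.0
```

>>> step_arm(
  motion=[
    {"dx":0,"dy":0,"dz":-0.5,"wx":0,"wy":0,"wz":0,"claw":46},
    {"dx":-0.3,"dy":-0.9,"dz":-1,"wx":0,"wy":0,"wz":0,"claw":46},
    {"dx":-0.3,"dy":-0.9,"dz":-1,"wx":0,"wy":0,"wz":0,"claw":46},
    {"dx":-0.3,"dy":-0.9,"dz":-1,"wx":0,"wy":0,"wz":0,"claw":46},
    {"dx":-0.3,"dy":-0.9,"dz":-1,"wx":0,"wy":0,"wz":0,"claw":46},
    {"dx":-0.3,"dy":-0.9,"dz":-1,"wx":0,"wy":0,"wz":0,"claw":46},
  ],
)

```text
clock: 32.45
tool_pos: [0.4953, -0.0417, 0.1832]
eef_rot: [0.708, 0.706, 0.001, 0.001]
contact_force: [0.5, 0.2, -0.3]
opening: 0.523
finger_force: 0.0
```

```bash
python3 -c "
from h import *
p,_=snap('scene','s7');q,_=snap('top','t7')
a=cv2.resize(p[120:250,110:370,::-1],(640,320),interpolation=cv2.INTER_CUBIC);b=cv2.resize(q[110:245,125:375,::-1],(500,270),interpolation=cv2.INTER_CUBIC)
b=cv2.copyMakeBorder(b,0,0,0,140,0);cv2.imwrite('pics/f.png',np.vstack([a,b]));rep()"
```

```text
t 32.55 [ 0.4951 -0.0416  0.1827] op 46.0 q6 [ 0.71 -0.71]
fix w [ 0.0003  0.0001 -0.0011]
```

View pics/f.png

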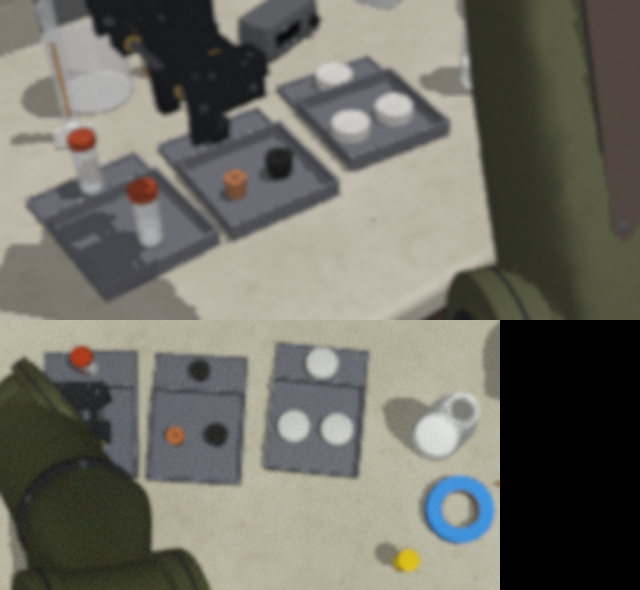

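All five parts stand in the right trays: tube (145,210), stoppers (235,183) and (278,162), caps (350,125) and (393,107). The bottle and tape roll have not moved.

```bash
python3 -c "
from h import *
print(workorder.finish_job())"
```

```text
the job is handed in; nothing more can be done
None
```

All five parts stand upright in their matching trays, the bottle and tape roll were left where they stood, and the job was handed in at about 33 s of the 109 s allowed; the hand-in gave no verdict.

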